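# Open the tall sample jar

### The job

Open the taller of the two sample jars that stand in round holders: unscrew its cap counter-clockwise by about a quarter turn until the thread lets go, lift it straight off, and set it down upright, wholly on the white ceramic tile, without dropping it. Leave the shorter jar's cap alone.

Things in the scene. Friction and masses are not known exactly. Their poses are not given: they have to be found in the camera images.
- cap_tall: grey knurled round cap on the tall jar, 52 mm in diameter, 32 tall, open below, 30 g; origin at its centre, half-way up, z up. Grip it across at any yaw. Two-lug thread: turn counter-clockwise from above (+yaw), easily, without rising, resting on the rim; total turn 70 to 110 degrees frees it (80 is a good aim, in one grasp; farther it catches again); then straight up 30 mm clears the neck
- jar_tall: taller white jar (64 mm in diameter) in a round dark holder (96 mm in diameter, 16 high) fixed to the worktop; 129 mm high with its cap, its neck's rim 125 above the worktop; origin at the centre of the holder's underside on the worktop, z up
- cap_short: the same kind of cap on the shorter jar (84 mm high with its cap, same fixed holder and diameters); origin at the cap's centre. To be left alone
- tile: flat square white ceramic tile 120 x 120 mm, 10 mm thick, lying fixed on the worktop; origin at the centre of its underside on the worktop, x and y along its edges. A cap standing on it has its centre 26 mm above the worktop
There are look-alikes about, which are no part of the job. Leave any red look-alike of the cap_tall alone.

How it is judged:
By the outcome, as a careful person would: the job done as asked, in the order asked, and still so for the second after the job is handed in, with the robot touching nothing.
It also fails if it takes over 42 s, if anything falls off the work surface, if the arm or the gripper's body presses on something with over 40 N, if the wrist force passes 120 N, or if a joint passes its speed limit or range.

### The arm

A 7-joint arm with a two-finger parallel gripper is mounted at the origin on the work surface; the furniture and walls round the work are solid. World frame = base frame: x ahead of the robot, y to its left, z up, the work surface at z = 0. Lengths are in m, angles in degrees, forces in N, time in s.
With the tool pointing down it reaches from about 0.425 to 0.875 m from the base axis. Payload 4.7 kg.
Tool frame: the origin (TCP) lies at the very end of the fingers, on their centre line; the grasp point (between the pads) lies 19 mm behind it; z points along the fingers, y is the line along which they close (so a half turn about z gives the same grasp; the last joint's range is limited). The gripper opens to 87 mm and grips with 3 to 60 N. Pads are 19 mm wide; open, the fingers measure 117 mm over their backs; the gripper's body (75 mm by 190 mm) begins 51 mm behind the grasp point.
Start: joints at [65.781, 18.392, -4.016, 83.108, 1.295, 78.541, -3.26], TCP at [0.275, -0.589, 0.223] pointing down, gripper open.
Joint ranges: [-163.93, 163.93], [-17.29, 119.83], [-79.2, 71.16], [3.27, 140.29], [-89.18, 269.18], [5.43, 117.66], [-154.24, 154.24]. Speed limits (degrees/s): [147.25, 147.25, 180, 180, 180, 180, 180].

### API

Orientations are given as [roll, pitch, yaw] about the fixed x, y, z axes, in that order (R = Rz(yaw) Ry(pitch) Rx(roll)).
In Python, from cell import telemetry, cams, env gives the robot as it stands.
- The arm moves only by the tool arm_command, never from a script. Its argument "series" is text: rows parted by semicolons, each of 5 numbers parted by spaces: the shift along the tool's x, y, z in mm, then the turn about the tool's z in rad, then the closure in counts, from 0 (fully open) to 255 (shut). A call has 1 to 20 rows; each row shifts and turns the commanded pose from where the row before left it, along the tool's axes as they then stand; what a row does not reach is not made up. A row lasts 1/12 s, in which the tool goes at most 41.7 mm and 7.16 degrees, less where a joint would pass 70% of its speed; a pose out of reach is approached as far as the arm can. A call is refused whole if a number of a shift passes 41.7 or a number of a turn 0.125, either way. A call with a gripper value outside its range is refused whole. The fingers move at their own pace and stop on an object; "squeeze" is the grip in N (left out, the last holds). Time passes only in rows, so rows that do not move let the fingers close. It gives the time, the measured TCP pose, the force, the opening and the grip force at its end, in the units of the state.
- telemetry.get_obs(): the state, without advancing time (a new reading comes with each control period).
- cams.read_camera(name): name is "scene" or "side" or "wrist"; returns the picture (480x640x3 uint8, blue, green, red); there is no depth.
- cams.calibration(name): a dict with "K" (3x3 intrinsics, pixels), "origin" and "rotation" of the camera in the world; the wrist camera has in their place "hand_eye" (4x4, takes a point from camera to tool coordinates, whose origin is the TCP and whose axes are the flange's). Camera axes: x right, y down, z forward; pixel columns grow to the right and rows downward; lengths in m; the calibration is good to about 2 mm. A picture is of the moment at which its call begins: read the wrist's pose just before it. calibration takes no time and is no camera call.
- env.sign_off(): hands the job in; it is judged then, once.
The state is a dict: "time_s": time; "qpos": joint angles; "joint_velocities": joint speeds; "effort": joint torques, N m; "tool_pos": TCP position; "tool_rot": TCP orientation; "force": force on the tool from outside, world axes, zero at the start; "wrist_torque": the same for the moment, N m; "grip_width": finger opening in m; "grasp_force": force on a finger pad.
Only numpy, scipy, OpenCV 4.12 (cv2) and the standard library are available. Lean on these libraries where they do the work, as an engineer would, in place of code of your own. Each camera call takes 0.05 s, during which the arm holds its last target. There are 200 camera calls.

## Working session

There is one attempt and no reset: what is moved stays moved. The work goes in short steps, Python scripts to look and compute and a tool call to move; the robot and the scene stay as the last step left them, time stands still between calls to the robot, and variables do not carry over. Pictures are saved under pics/ and viewed, at most 10 in all, crops included, and the job is handed in when it is done.

Besides the shell and the picture viewer there is one more tool, called as name(argument=value, ...) on one line, values as JSON. arm_command: Moves the arm, as the interface text tells. Its arguments: {"type":"object","properties":{"series":{"type":"string"},"squeeze":{"type":"number"}},"required":["series"]}

```bash
mkdir -p pics; python3 - <<'E'
from cell import telemetry,cams,env
import cv2
o=telemetry.get_obs();print({k:o[k] for k in('time_s','tool_pos','tool_rot','grip_width','force')})
for n in('scene','side'):
    cv2.imwrite(f'pics/{n}0.png',cams.read_camera(n));c=cams.calibration(n);print(n,c)
print(cams.calibration('wrist'))
E
```

```text
{'time_s': 0.0, 'tool_pos': array([ 0.27468494, -0.58849403,  0.22145133]), 'tool_rot': array([-1.79890483e+02,  6.28646562e-03,  2.50279279e+01]), 'grip_width': 0.08673577983561322, 'force': array([-0.15698694, -0.26821133,  0.22471258])}
scene {'K': array([[542.88627625,   0.        , 318.2282087 ],
       [  0.        , 542.88627625, 241.56973712],
       [  0.        ,   0.        ,   1.        ]]), 'origin': array([ 0.05309993, -0.53254233,  0.43690126]), 'rotation': array([-114.82919243,   -1.19160764,  -29.39319203])}
side {'K': array([[622.31232628,   0.        , 314.08782281],
       [  0.        , 622.31232628, 244.11714982],
       [  0.        ,   0.        ,   1.        ]]), 'origin': array([ 0.351104  , -0.71312459,  0.86169923]), 'rotation': array([-132.9855366 ,   -0.94783708,   -6.13787779])}
{'K': array([[392.44872474,   0.        , 316.43107671],
       [  0.        , 392.44872474, 242.09978963],
       [  0.        ,   0.        ,   1.        ]]), 'hand_eye': array([[ 3.51300007e-04, -9.63835160e-01, -2.66498894e-01,
         7.39729425e-02],
       [ 9.99999931e-01,  3.70123603e-04, -2.04059350e-05,
        -3.63597280e-04],
       [ 1.18305488e-04, -2.66498868e-01,  9.63835224e-01,
        -1.61852643e-01],
       [ 0.00000000e+00,  0.00000000e+00,  0.00000000e+00,
         1.00000000e+00]])}
```

View pics/scene0.png

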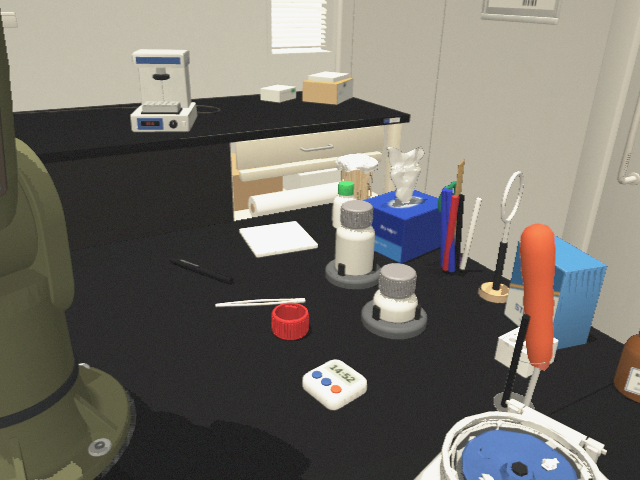

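View pics/side0.png

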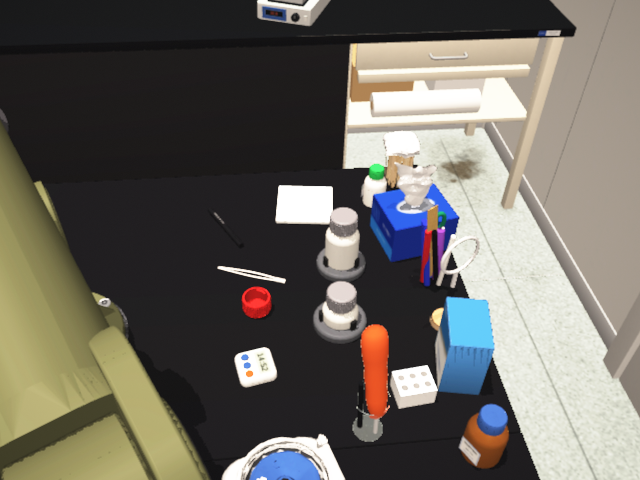

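The scene view shows the tall jar's cap top at about (356,207), the short jar at (397,272), the red ring at (290,320) and the tile centred near (278,238). In the side view the tall cap's top is at (344,217) and the tile at (305,204). The tissue box, pens and green bottle stand close to the tall jar.

```bash
cat > h.py <<'E'
import numpy as np
from scipy.spatial.transform import Rotation as R
from cell import telemetry,cams,env
def cam(n,o=None):
    c=cams.calibration(n)
    if n=='wrist':
        T=c['hand_eye'];r=R.from_euler('xyz',o['tool_rot'],degrees=True).as_matrix()
        return c['K'],r@T[:3,:3],o['tool_pos']+r@T[:3,3]
    return c['K'],R.from_euler('xyz',c['rotation'],degrees=True).as_matrix(),c['origin']
def ray(c,p):
    K,r,t=c;return r@np.linalg.solve(K,[*p,1.])
def onz(c,p,z):
    d=ray(c,p);return c[2]+d*(z-c[2][2])/d[2]
def tri(cs,ps):
    A=np.zeros((3,3));b=np.zeros(3)
    for c,p in zip(cs,ps):
        d=ray(c,p);d/=np.linalg.norm(d);M=np.eye(3)-np.outer(d,d);A+=M;b+=M@c[2]
    return np.linalg.solve(A,b)
def proj(c,x):
    K,r,t=c;p=K@(r.T@(np.array(x)-t));return p[:2]/p[2]
E
python3 - <<'E'
from h import *
np.set_printoptions(precision=4,suppress=True)
s,d=cam('scene'),cam('side')
print('tall z.129',onz(s,(356,207),.129),onz(d,(344,217),.129),tri([s,d],[(356,207),(344,217)]))
print('short',onz(s,(397,272),.084),onz(d,(341,290),.084))
for a,b in zip([(239,229),(301,223),(317,245),(255,255)],[(279,187),(333,187),(333,222),(276,219)]):print('tile',onz(s,a,.01),onz(d,b,.01))
for n,a,b in[('tissue top',(405,150),(417,168)),('green',(346,184),(376,169)),('boxnear',(375,207),(372,207)),('boxcornerfront',(387,228),(386,235)),('pen brown',(461,162),(433,208)),('pens blue',(446,190),(427,228)),('magn',(515,172),(470,240)),('orange top',(538,228),(375,328)),('boxR',(447,207),(457,213)),('blue',(545,240),(445,303))]:print(n,tri([s,d],[a,b]))
E
```

```text
tall z.129 [0.502  0.1302 0.129 ] [0.509  0.1342 0.129 ] [0.51   0.1414 0.1234]
short [ 0.4823 -0.0087  0.084 ] [ 0.4865 -0.0026  0.084 ]
tile [0.404  0.3882 0.01  ] [0.405  0.3862 0.01  ]
tile [0.5265 0.3607 0.01  ] [0.5248 0.3759 0.01  ]
tile [0.5043 0.255  0.01  ] [0.5094 0.2579 0.01  ]
tile [0.3861 0.2684 0.01  ] [0.3916 0.2779 0.01  ]
tissue top [0.651  0.2022 0.1833]
green [0.6054 0.3225 0.0929]
boxnear [0.5741 0.1844 0.1013]
boxcornerfront [0.596  0.1621 0.0586]
pen brown [0.6443 0.06   0.2024]
pens blue [0.6436 0.0782 0.1477]
magn [ 0.6842 -0.0146  0.1995]
orange top [ 0.4975 -0.2038  0.2243]
boxR [0.7479 0.19   0.0691]
blue [ 0.6296 -0.1148  0.1518]
```

arm_command(series="0 0 -30 0 0;0 0 -35 0 0;0 0 -35 0 0;13 -14 0 0 0;25 -27 0 0 0;25 -27 0 0 0;25 -27 0 0 0;25 -27 0 0 0;25 -27 0 0 0;25 -27 0 0 0;25 -27 0 0 0;25 -27 0 0 0;25 -27 0 0 0;25 -27 0 0 0;25 -27 0 0 0;25 -27 0 0 0;25 -27 0 0 0;25 -27 0 0 0;25 -27 0 0 0;25 -27 0 0 0")

```text
time_s: 1.77
tool_pos: [0.4604, -0.0083, 0.3224]
tool_rot: [180.0, 0.0, 25.0]
force: [0.8, -0.6, 0.4]
grip_width: 0.087
grasp_force: 0.0
```

arm_command(series="25 -27 0 0 0;25 -27 0 0 0;25 -27 0 0 0;20 -24 0 0 0;8 -10 0 0 0;0 0 0 0 0;0 0 0 0 0")

```text
time_s: 2.35
tool_pos: [0.5048, 0.138, 0.322]
tool_rot: [-180.0, 0.1, 25.1]
force: [0.5, 0.3, 0.5]
grip_width: 0.087
grasp_force: 0.0
```

```bash
python3 - <<'E'
from h import *
import cv2
np.set_printoptions(precision=4,suppress=True)
o=telemetry.get_obs();im=cams.read_camera('wrist');cv2.imwrite('pics/w1.png',im)
print(o['time_s'],o['qpos'],o['tool_pos'],o['tool_rot'],proj(cam('wrist',o),[.507,.133,.129]),proj(cam('wrist',o),[.457,.32,.01]))
E
```

```text
2.35 [ 28.4191   3.915  -48.572   90.2008   2.9226  87.282  -85.0946] [0.5048 0.138  0.322 ] [-179.9786    0.0703   25.1343] [322.787  216.7495] [161.3956 168.0077]
```

View pics/w1.png

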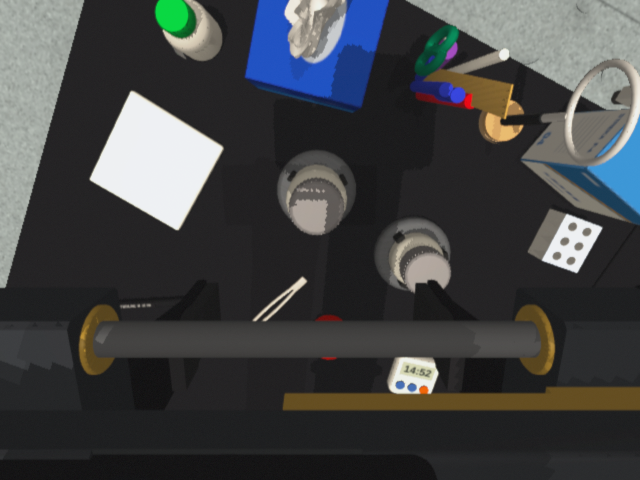

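The wrist view shows the tall cap's top near (316,213) and the tile's corners at (133,92), (223,149), (178,229), (90,180). The red ring and the short jar are off to the side. I'll zoom in on the cap.

```bash
python3 - <<'E'
from h import *
import cv2
np.set_printoptions(precision=4,suppress=True)
im=cv2.imread('pics/w1.png');o=telemetry.get_obs();c=cam('wrist',o)
for p in[(312,212),(316,213),(320,213)]:print(onz(c,p,.129))
q=np.array([onz(c,p,.01) for p in[(133,92),(223,149),(178,229),(90,180)]]);print(q,q.mean(0))
k=im[140:250,260:380].copy()
k=cv2.resize(cv2.convertScaleAbs(k,alpha=1.5),None,fx=5,fy=5);
r=[proj(c,onz(c,(316,213),.129)+[.026*np.cos(a),.026*np.sin(a),0]) for a in np.linspace(0,6.3,40)]
cv2.polylines(k,[((np.array(r)-[260,140])*5).astype(int)],True,(0,255,0))
cv2.imwrite('pics/w1c.png',k)
E
```

```text
[0.5071 0.1424 0.129 ]
[0.5078 0.1387 0.129 ]
[0.5093 0.1353 0.129 ]
[[0.5249 0.3754 0.01  ]
 [0.5093 0.2601 0.01  ]
 [0.3954 0.2755 0.01  ]
 [0.408  0.3916 0.01  ]] [0.4594 0.3256 0.01  ]
```

View pics/w1c.png

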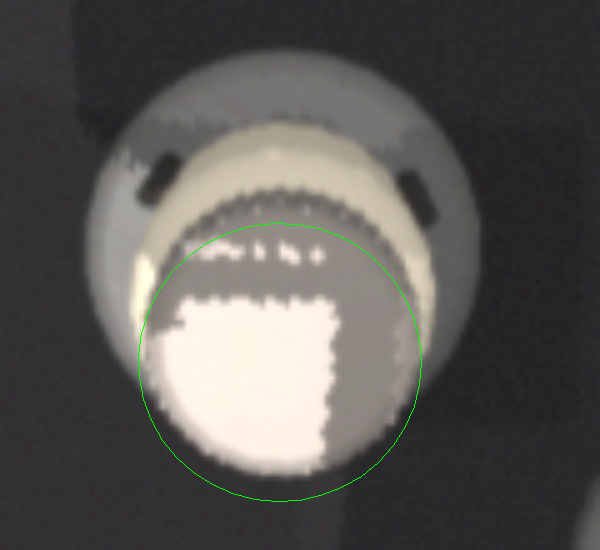

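The zoomed crop puts the cap's top face at about (316,209), so the cap is at (0.511,0.140) and the tile at (0.459,0.325). Next I correct the position and descend.

arm_command(series="7 0 -0 0 0;0 0 30 0 0;0 0 30 0 0;0 0 30 0 0;0 0 30 0 0;0 0 20 0 0;0 0 0 0 0;0 0 0 0 0", squeeze=15)

```text
time_s: 3.07
tool_pos: [0.5114, 0.1392, 0.1821]
tool_rot: [-180.0, 0.1, 24.9]
force: [0.2, -0.1, 0.6]
grip_width: 0.087
grasp_force: 0.0
```

```bash
python3 - <<'E'
from h import *
import cv2
np.set_printoptions(precision=4,suppress=True)
o=telemetry.get_obs();im=cams.read_camera('wrist');c=cam('wrist',o)
print(o['tool_pos'],o['tool_rot'])
for z in(.129,):
  r=[proj(c,np.array([.511,.140,z])+[.026*np.cos(a),.026*np.sin(a),0]) for a in np.linspace(0,6.3,60)]
  cv2.polylines(im,[np.array(r).astype(int)],True,(0,255,0))
cv2.imwrite('pics/w2.png',cv2.convertScaleAbs(im,alpha=1.3))
E
```

```text
[0.5114 0.1392 0.1821] [-179.9867    0.0991   24.9167]
```

View pics/w2.png

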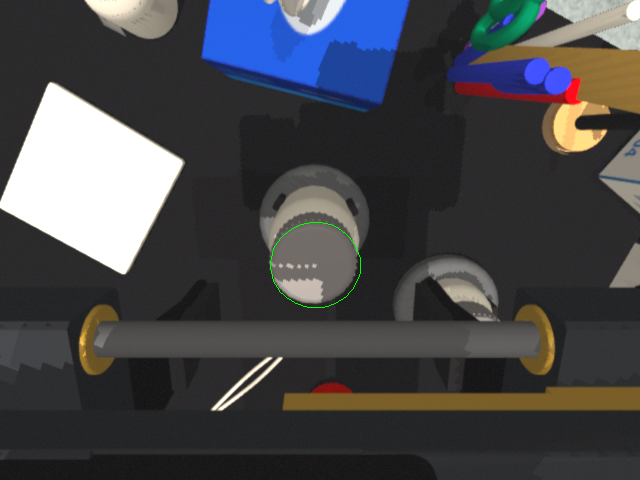

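The green circle, my estimate, matches the cap's top at (315,264) to within 1 mm. I'll descend and grip.

arm_command(series="1 0 20 0 0;0 0 20 0 0;0 0 20 0 0;0 0 15 0 0;0 0 6 0 0;0 0 0 0 60;0 0 0 0 130;0 0 0 0 255;0 0 0 0 255;0 0 0 0 255;0 0 0 0 255;0 0 0 0 255;0 0 0 0 255", squeeze=15)

```text
time_s: 4.2
tool_pos: [0.5127, 0.1411, 0.102]
tool_rot: [180.0, -0.0, 25.0]
force: [-0.6, -1.2, 2.8]
grip_width: 0.0513
grasp_force: 15.0
```

arm_command(series="0 0 0 -0.1 255;0 0 0 -0.1 255;0 0 0 -0.1 255;0 0 0 -0.1 255;0 0 0 -0.1 255;0 0 0 -0.1 255;0 0 0 -0.1 255;0 0 0 -0.1 255;0 0 0 -0.1 255;0 0 0 -0.1 255;0 0 0 -0.1 255;0 0 0 -0.1 255;0 0 0 -0.1 255;0 0 0 -0.1 255;0 0 0 0 255;0 0 0 0 255;0 0 0 0 255")

```text
time_s: 5.62
tool_pos: [0.5129, 0.1413, 0.102]
tool_rot: [179.9, -0.0, 105.1]
force: [0.9, 1.6, 4.7]
grip_width: 0.0511
grasp_force: 15.0
```

arm_command(series="0 0 -2 0 255;0 0 -2 0 255;0 0 -2 0 255;0 0 -2 0 255;0 0 0 0 255;0 0 0 0 255")

```text
time_s: 6.12
tool_pos: [0.5124, 0.1409, 0.1096]
tool_rot: [-180.0, 0.0, 105.2]
force: [-0.7, 0.3, 0.3]
grip_width: 0.0512
grasp_force: 15.0
```

```bash
python3 - <<'E'
from h import *
import cv2
a=cams.read_camera('side')[150:300,260:420];b=cams.read_camera('scene')[150:300,280:440]
cv2.imwrite('pics/l1.png',cv2.resize(cv2.hconcat([a,b]),(798,375)) if a.shape==b.shape else a)
E
```

```text
(no output)
```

View pics/l1.png

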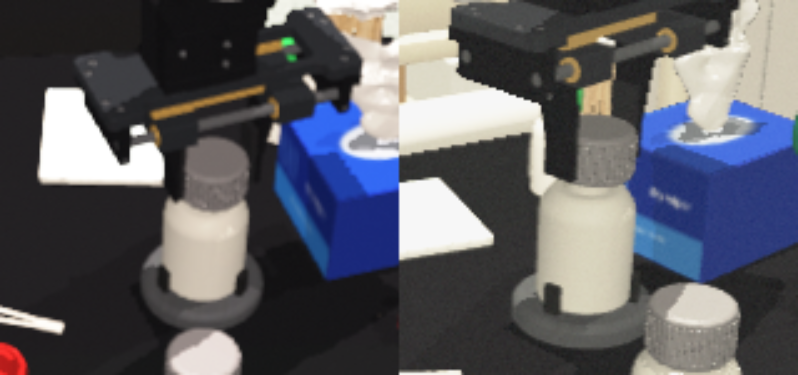

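The picture shows the cap gripped and rising cleanly, with no force on the wrist. I'll lift it straight up and carry it to above the tile.

arm_command(series="0 0 -8 0 255;0 0 -12 0 255;0 0 -15 0 255;0 0 -20 0 255;0 0 -15 0 255;0 0 0 0 255;10 0 0 0 255;20 0 0 0 255;20 0 0 0 255;20 0 0 0 255;20 -1 0 0 255;20 -1 0 0 255;20 -1 0 0 255;20 0 0 0 255;20 0 0 0 255;15 0 0 0 255;7 0 0 0 255;0 0 0 0 255;0 0 0 0 255;0 0 0 0 255")

```text
time_s: 7.88
tool_pos: [0.4595, 0.3241, 0.179]
tool_rot: [-180.0, 0.1, 105.2]
force: [-0.1, 0.4, 0.4]
grip_width: 0.0511
grasp_force: 15.0
```

```bash
python3 - <<'E'
from h import *
import cv2
print(telemetry.get_obs()['qpos'])
a=cams.read_camera('side')[90:290,220:420];b=cams.read_camera('scene')[90:290,210:410]
cv2.imwrite('pics/l2.png',cv2.resize(cv2.hconcat([a,b]),(800,400)))
E
```

```text
[ 16.24307329  20.18695903 -64.8551949   97.51099265  18.95075129
  74.52860963 -37.28461005]
```

View pics/l2.png

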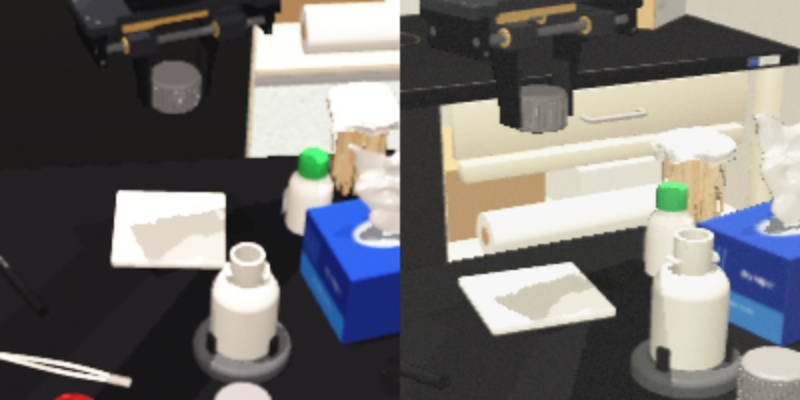

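The cap is held upright above the tile and the jar is open. Next I lower it.

arm_command(series="0 0 15 0 255;0 0 25 0 255;0 0 25 0 255;0 0 25 0 255;0 0 25 0 255;0 0 20 0 255;0 0 12 0 255;0 0 7 0 255;0 0 4 0 255;0 0 0 0 255;0 0 1 0 255;0 0 1 0 255;0 0 1 0 255;0 0 1 0 255;0 0 1 0 255;0 0 0 0 255;0 0 0 0 255")

```text
time_s: 9.4
tool_pos: [0.459, 0.3254, 0.0165]
tool_rot: [-180.0, 0.0, 105.2]
force: [0.4, -0.0, -0.0]
grip_width: 0.0511
grasp_force: 15.0
```

arm_command(series="0 0 0.5 0 255;0 0 0.5 0 255;0 0 0.5 0 255;0 0 0 0 255;0 0 0 0 255")

```text
time_s: 9.82
tool_pos: [0.459, 0.3254, 0.015]
tool_rot: [-180.0, 0.0, 105.2]
force: [-0.2, 0.1, 0.1]
grip_width: 0.0513
grasp_force: 15.0
```

arm_command(series="0 0 0.5 0 255;0 0 0.5 0 255;0 0 0 0 255;0 0 0 0 255")

```text
time_s: 10.15
tool_pos: [0.459, 0.3254, 0.014]
tool_rot: [-180.0, 0.0, 105.2]
force: [0.3, 0.4, -0.3]
grip_width: 0.0512
grasp_force: 15.0
```

arm_command(series="0 0 0.5 0 255;0 0 0 0 255;0 0 0.5 0 255;0 0 0 0 255;0 0 0 0 255")

```text
time_s: 10.57
tool_pos: [0.4591, 0.3254, 0.013]
tool_rot: [-180.0, 0.0, 105.2]
force: [1.1, -0.0, 0.5]
grip_width: 0.0511
grasp_force: 15.0
```

```bash
python3 - <<'E'
from h import *
import cv2
f=[]
for i in range(3):
    a=cams.read_camera('side')[150:240,250:370];f.append(telemetry.get_obs()['force'])
b=cams.read_camera('scene')[180:270,220:340]
print(np.mean(f,0))
for n,p in(('side',[.459,.3254,.01]),('scene',[.459,.3254,.01])):
    print(n,proj(cam(n),p))
cv2.imwrite('pics/l3.png',cv2.resize(cv2.hconcat([a,b]),(800,300)))
E
```

```text
[-0.48564205 -0.0748179  -0.67825061]
side [305.82435639 202.92914826]
scene [278.32039301 235.57686219]
```

View pics/l3.png

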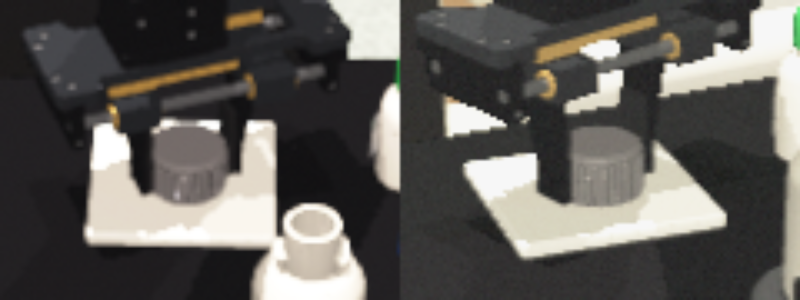

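The cap is over the middle of the tile, with the fingertips level with its lower edge. I'll keep lowering gently until something touches.

arm_command(series="0 0 0.5 0 255;0 0 0 0 255;0 0 0.5 0 255;0 0 0 0 255;0 0 0 0 255")

```text
time_s: 11.18
tool_pos: [0.4591, 0.3256, 0.0126]
tool_rot: [180.0, 0.0, 105.2]
force: [-1.6, -1.6, 5.5]
grip_width: 0.0511
grasp_force: 15.0
```

It touched at 5.5 N with the TCP 2.6 mm above the tile, so the cap is resting on it. I'll release and go straight up.

arm_command(series="0 0 0 0 90;0 0 0 0 60;0 0 0 0 30;0 0 0 0 0;0 0 0 0 0;0 0 0 0 0;0 0 0 0 0;0 0 -5 0 0;0 0 -15 0 0;0 0 -25 0 0;0 0 -30 0 0;0 0 -30 0 0;0 0 -30 0 0;0 0 -15 0 0;0 0 0 0 0;0 0 0 0 0")

```text
time_s: 12.52
tool_pos: [0.4596, 0.3259, 0.1637]
tool_rot: [179.8, 0.0, 105.2]
force: [-0.6, 0.7, -0.8]
grip_width: 0.0868
grasp_force: 0.0
```

```bash
python3 - <<'E'
from h import *
import cv2
a=cams.read_camera('side')[130:330,220:420];b=cams.read_camera('scene')[160:360,230:430]
cv2.imwrite('pics/l4.png',cv2.resize(cv2.hconcat([a,b]),(800,400)))
E
```

```text
(no output)
```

View pics/l4.png

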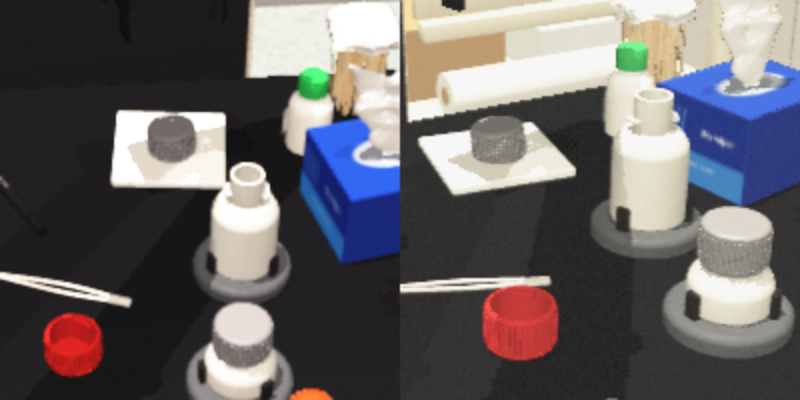

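The cap stands upright in the middle of the tile, and the short jar and the red cap are untouched.

```bash
python3 -c "
from cell import env
print(env.sign_off())"
```

```text
the job is handed in; nothing more can be done
None
```

The tall jar's cap was unscrewed 80° counter-clockwise, lifted off and set upright in the middle of the tile; the short jar's cap was left alone and the job is handed in (verdict not shown).

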